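# Make up two players' kits for game night

### The job

Make up the two players' kits for tonight's game from the stock on the cabinet top: in the long three-pocket bamboo tray put the card box, flat in the wide pocket, and the round tower and the die in its two smaller pockets, and in the short two-pocket tray put the big meeple and the house. One piece to a pocket (which of the equal small pockets each takes is up to you), each sitting on the pocket's floor, and the tower, meeple and house standing upright. Leave the small meeple and the lidded glass jar standing where they are.

Things in the scene. Friction and masses are not known exactly. Their poses are not given: they have to be found in the camera images.
- long_tray: Open bamboo tray, 236 mm long (y), 80 mm wide (x), 14 mm high; floor 4 mm thick, walls 5 mm; fixed by non-slip feet. Origin: centre of its underside; y along the row of pockets, z up. Three pockets in a row, each 70 mm in x: two small ones 60 mm long centred at local y = -83 mm and y = -18 mm, and the wide one 96 mm long centred at y = +65 mm.
- short_tray: Open bamboo tray, 135 mm long (y), 80 mm wide (x), 14 mm high; floor 4 mm thick, walls 5 mm; fixed by non-slip feet. Origin: centre of its underside; y along the row of pockets, z up. Two pockets, each 70 mm in x and 60 mm in y, centred at local y = -32.5 mm and y = +32.5 mm.
- card_box: Closed cardboard tuck box of small cards with a white paper band, lying flat: 48 mm (x) x 72 mm (y) x 30 mm high, 90 g, rigid. Loose; somewhere in the stock on the right (y < 0). Origin: centre of its underside; z up.
- tower: Dark wooden castle tower, round: foot 34 mm across and 8 mm high, shaft 24 mm across, plain cylindrical crown 30 mm across from 34 to 48 mm above its underside, with small battlements on top to 52 mm; 35 g. Loose; stands upright on the cabinet top at the start, somewhere in the stock on the right (y < 0). Origin: centre of its underside; z up.
- die: Large black six-sided die with white pips, 30 mm cube, 26 g. Loose; lies flat in the stock on the right (y < 0); any face may end up. Origin: the centre of the cube, 15 mm above what it lies on; axes square to its faces. (Not the 14 mm white dice in the metal dice tray.)
- big_meeple: Big amber acrylic meeple (person-shaped flat piece), 51 mm high, 46 mm wide over the arms (y), 23 mm thick (x, flat front and back), arms 24 to 35 mm above its underside, 30 g. Loose; stands upright on the cabinet top at the start, somewhere in the stock on the right (y < 0). Origin: centre of its underside; z up.
- house: Wooden house with a gable roof, 30 mm (x) x 40 mm (y, along the ridge), flat gable ends at y = +-20 mm, eaves 24 mm and ridge 40 mm above its underside, 30 g. Loose; stands upright on the cabinet top at the start, somewhere in the stock on the right (y < 0). Origin: centre of its underside; z up.
- small_meeple: Small amber acrylic meeple of the same shape as the big one, 29 mm high, 26 mm wide (y), 13 mm thick (x), 12 g. Not needed: it stays in the stock, standing among the other pieces. Origin: centre of its underside; z up.
- jar: Squat frosted glass jar with a flat bamboo lid and spare pieces inside, 74 mm across, 72 mm high, 350 g, loose, standing behind the stock (on the side away from the robot). Not needed: it stays. Origin: centre of its underside; z up.

How it is judged:
At the end, for the whole second after the job is handed in: All five pieces at rest on their pockets' floors (height 3 mm), one a pocket: card box in the wide one (x 14, y 15 mm off centre), tower and die in the long tray, meeple and house in the short (x 28, y 23 mm); all but the die upright (0.15 rad). Small meeple and jar upright within 30 mm (x of card_box in the frame of long_tray between -0.014 and 0.014 m and y of card_box in the frame of long_tray between 0.05 and 0.08 m and z of card_box in the frame of long_tray between 0.001 and 0.007 m and ((x of tower in the frame of long_tray between -0.028 and 0.028 m and y of tower in the frame of long_tray between -0.106 and -0.06 m and z of tower in the frame of long_tray between 0.001 and 0.007 m and x of die in the frame of long_tray between -0.028 and 0.028 m and y of die in the frame of long_tray between -0.041 and 0.005 m and z of die in the frame of long_tray between 0.016 and 0.022 m) or (x of tower in the frame of long_tray between -0.028 and 0.028 m and y of tower in the frame of long_tray between -0.041 and 0.005 m and z of tower in the frame of long_tray between 0.001 and 0.007 m and x of die in the frame of long_tray between -0.028 and 0.028 m and y of die in the frame of long_tray between -0.106 and -0.06 m and z of die in the frame of long_tray between 0.016 and 0.022 m)) and ((x of big_meeple in the frame of short_tray between -0.028 and 0.028 m and y of big_meeple in the frame of short_tray between -0.0555 and -0.0095 m and z of big_meeple in the frame of short_tray between 0.001 and 0.007 m and x of house in the frame of short_tray between -0.028 and 0.028 m and y of house in the frame of short_tray between 0.0095 and 0.0555 m and z of house in the frame of short_tray between 0.001 and 0.007 m) or (x of big_meeple in the frame of short_tray between -0.028 and 0.028 m and y of big_meeple in the frame of short_tray between 0.0095 and 0.0555 m and z of big_meeple in the frame of short_tray between 0.001 and 0.007 m and x of house in the frame of short_tray between -0.028 and 0.028 m and y of house in the frame of short_tray between -0.0555 and -0.0095 m and z of house in the frame of short_tray between 0.001 and 0.007 m)) and angle between each of card_box, tower, big_meeple, house's own z axis and vertical below 0.15 rad and linear speed of each of card_box, tower, die, big_meeple, house below 0.02 m/s and angular speed of each of card_box, tower, die, big_meeple, house below 0.3 rad/s and distance of each of small_meeple, jar from where it was at the start of the episode below 0.03 m and angle between each of small_meeple, jar's own z axis and vertical below 0.2 rad); the robot touches nothing.
It fails at once if the small meeple is shifted by more than 30 mm or knocked over (distance of small_meeple from where it was at the start of the episode above 0.03 m or angle between small_meeple's own z axis and vertical above 0.5 rad).
It fails at once if the glass jar is shifted by more than 30 mm or tipped (distance of jar from where it was at the start of the episode above 0.03 m or angle between jar's own z axis and vertical above 0.4 rad).
It also fails if it takes over 115 s, if anything falls off the work surface, if the arm or the gripper's body presses on something with over 40 N, if the wrist force passes 120 N, or if a joint passes its speed limit or range.

### The arm

A 6-joint arm with a two-finger parallel gripper is mounted at the origin on the work surface. World frame = base frame: x ahead of the robot, y to its left, z up, the work surface at z = 0. Lengths are in m, angles in rad, forces in N, time in s.
With the tool pointing down it reaches from about 0.35 to 0.85 m from the base axis. Payload 8.1 kg.
Tool frame: the origin (TCP) lies on the centre line of the jaws, within the pads' length; the fingertips stand 22 mm ahead of it and the grasp point (between the pads) lies 3 mm ahead of it; z points along the fingers, y is the line along which they close (so a half turn about z gives the same grasp; the last joint's range is limited). The gripper opens to 93 mm and grips with 3 to 60 N. Pads are 15 mm wide; open, the fingers measure 128 mm over their backs; the gripper's body (75 mm by 188 mm) begins 65 mm behind the grasp point.
Start: joints at [1.166, 0.13, 1.488, -0, 1.523, -0.085], TCP at [0.189, 0.57, 0.241] pointing down, gripper open.
Joint ranges: [-2.96, 2.96], [-0.89, 2.26], [0.02, 2.5], [-1.34, 4.48], [0, 2.73], [-2.66, 2.66]. Speed limits (rad/s): [2.39, 2.39, 2.79, 3.14, 3.14, 3.14].

### API

Orientations are given as a rotation vector (axis times angle).
In Python, from plant import robot gives the robot as it stands.
- The arm moves only by the tool inch_along, called after "Request:" as name(argument=value, ...), one argument or row to a line, values as JSON. Schema: {"type":"object","properties":{"increments":{"type":"array","items":{"type":"array","items":{"type":"array","items":{"type":"number"},"minItems":5,"maxItems":5},"minItems":1,"maxItems":20},"minItems":1,"maxItems":1},"squeeze":{"type":"number"},"only":{"type":"string"},"quiet":{"type":"boolean"},"lines":{"type":"string"}},"required":["increments"],"additionalProperties":false}. increments is a list that holds a single list of rows (three levels of brackets), with 1 to 20 rows, each of 5 numbers: the finger opening in m, then dx, dy, dz in shares of the most that a row can go, 1 being 50 mm, then a turn about the tool's z in normalised numbers (1 is 60 degrees); each row shifts and turns the commanded pose from where the row before left it, along the tool's axes as they then stand; what a row does not reach is not made up. A row lasts 1/10 s, in which the tool goes at most 0.05 m and 0.15 rad, less where a joint would pass 70% of its speed; a pose out of reach is approached as far as the arm can. The fingers move at their own pace and stop on an object; squeeze is the grip in N (left out, the last holds). Time passes only in rows, so rows that do not move let the fingers close. The tool returns the time, the measured TCP pose, the force, the opening and the grip force at its end. only (a regular expression) keeps the lines of the reply that match it, lines (a string "A,B") keeps lines A to B, and quiet returns only ok. Shift and turn numbers lie between -1 and 1, and a call with a number outside is refused. Input that does not fit is refused with a message, and nothing moves.
- robot.read_state(): the state, without advancing time (a new reading comes with each control period).
- robot.read_camera(name): name is "scene" or "top" or "wrist"; returns a dict with "image" (480x640x3 uint8, red, green, blue), "fx", "fy", "cx", "cy" (pixels), "dist" ([k1, k2, p1, p2, k3] as OpenCV has them; the pictures are not rectified), "R" (3x3) and "t" (3): a world point X has camera coordinates R X + t. Camera axes: x right, y down, z forward; pixel columns grow to the right and rows downward; lengths in m; the calibration is good to about 2 mm. A picture is of the moment at which its call begins. There is no depth.
- robot.close_job(): hands the job in; it is judged then, once.
The state is a dict: "t": time; "q": joint angles; "dq": joint speeds; "joint_torque": joint torques, N m; "tool_pos": TCP position; "orientation": TCP orientation; "force": force on the tool from outside, world axes, zero at the start; "wrist_torque": the same for the moment, N m; "opening": finger opening in m; "gripper_force": force on a finger pad.
Only numpy, scipy, OpenCV 4.12 (cv2) and the standard library are available. Lean on these libraries where they do the work, as an engineer would, in place of code of your own. Each camera call takes 0.05 s, during which the arm holds its last target. There are 200 camera calls.

## Working session

There is one attempt and no reset: what is moved stays moved. The work goes in short steps, Python scripts to look and compute and a tool call to move; the robot and the scene stay as the last step left them, time stands still between calls to the robot, and variables do not carry over. Pictures are saved under pics/ and viewed, at most 14 in all, crops included, and the job is handed in when it is done.

```bash
ls; mkdir -p pics
```

Create h.py:
```python
import cv2, numpy as np
from plant import robot
def snap(n,f=None):
    c=robot.read_camera(n)
    if f: cv2.imwrite('pics/'+f,c['image'][:,:,::-1])
    return c
def ray(c,u,v,z):
    K=np.array([[c['fx'],0,c['cx']],[0,c['fy'],c['cy']],[0,0,1.]])
    p=cv2.undistortPoints(np.array([[[u,v]]],float),K,np.array(c['dist'],float))[0,0]
    R=np.array(c['R']);t=np.array(c['t']); o=-R.T@t; d=R.T@np.array([p[0],p[1],1])
    return o+d*(z-o[2])/d[2]
def proj(c,X):
    K=np.array([[c['fx'],0,c['cx']],[0,c['fy'],c['cy']],[0,0,1.]])
    return cv2.projectPoints(np.array([X],float),cv2.Rodrigues(np.array(c['R'],float))[0],np.array(c['t'],float),K,np.array(c['dist'],float))[0][0,0]
```

Run:
```python
from h import *
for n in ['top','scene','wrist']:
    c=snap(n,n+'0.png'); R=np.array(c['R']); print(n,-R.T@np.array(c['t']),c['fx'],R[2])
s=robot.read_state(); print(s['orientation'],s['opening'],s['t'])
```

```text
pics
plant.py
top [ 0.43355734 -0.05968077  0.73688583] 435.3213583488047 [ 0.19580724  0.02206145 -0.98039422]
scene [ 0.96494439 -0.51327619  0.6471751 ] 439.21803138176153 [-0.46871779  0.53601197 -0.70213589]
wrist [0.11455415 0.59422996 0.38333141] 330.684904394351 [ 0.26743289 -0.09022543 -0.95934302]
[-5.00145143e-01 -3.10115713e+00  2.19382226e-03] 0.09293488322147596 0.15
```

View pics/top0.png

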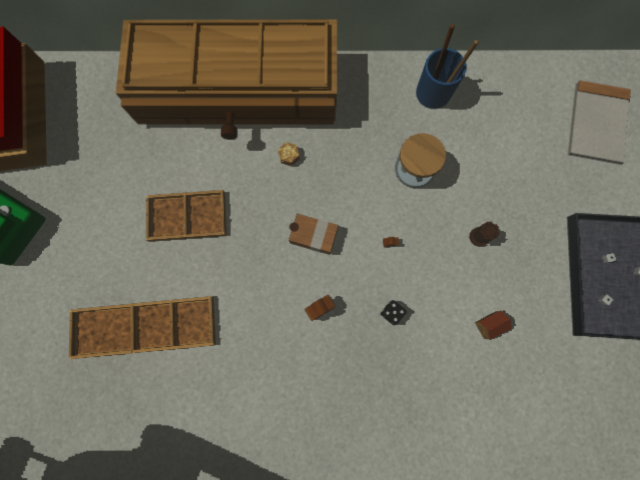

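View pics/scene0.png

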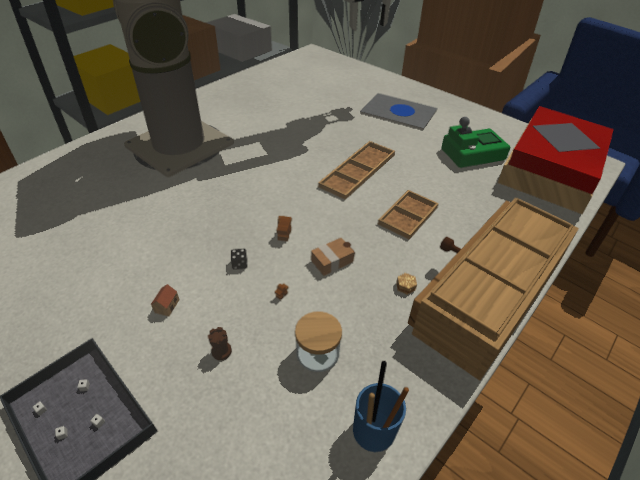

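The top view shows the long tray at (70–215, 298–357), the short tray at (147–225, 192–240) and the card box at (315,233). The big meeple is at (320,307), the die (395,313), the house (494,324), the tower (484,234), the small meeple (391,241) and the jar (420,160). I'll zoom in to measure.

Run:
```python
import cv2
t=cv2.imread('pics/top0.png')
cv2.imwrite('pics/ca.png',cv2.resize(t[205:345,280:410],None,fx=4.2,fy=4.2,interpolation=cv2.INTER_CUBIC))
a=cv2.resize(t[215:345,465:525],None,fx=4.2,fy=4.2,interpolation=cv2.INTER_CUBIC)
s=cv2.imread('pics/scene0.png')
b=cv2.resize(s[205:365,140:360],None,fx=2.4,fy=2.4,interpolation=cv2.INTER_CUBIC)
import numpy as np
H=max(a.shape[0],b.shape[0]);p=lambda x:np.pad(x,((0,H-x.shape[0]),(0,0),(0,0)))
cv2.imwrite('pics/cb.png',np.hstack([p(a),p(b)]))
```

```text
(no output)
```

View pics/ca.png

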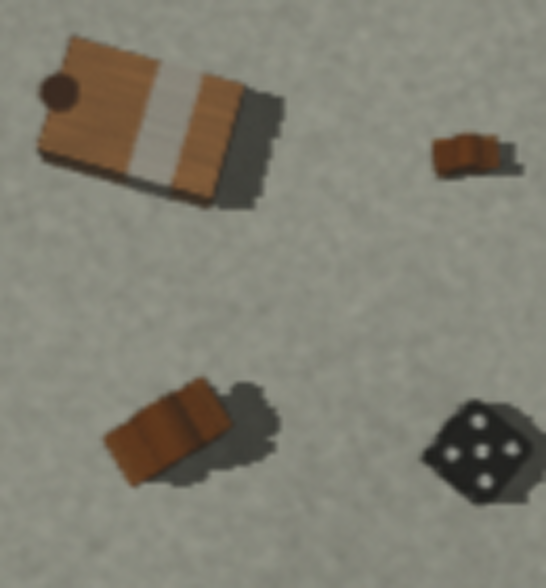

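View pics/cb.png

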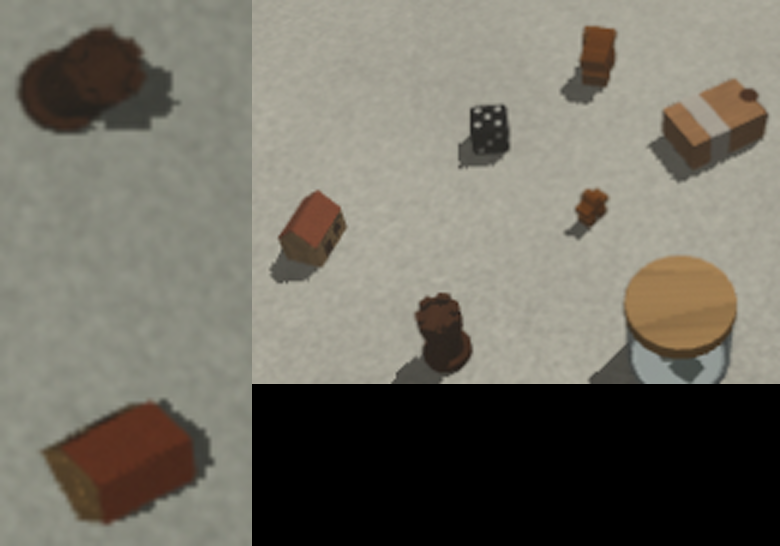

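Crop a shows the card box's top corners, the die's pips and the meeple's arm ends clearly. In crop b the tower's crown (103,67) and foot (62,90) and the house's two roof slopes are all visible. Next I convert these to positions.

Run:
```python
from h import *
c=snap('top')
im=c['image']
def A(p):return (p[0]/4.2+280-.4,p[1]/4.2+205-.4)
def B(p):return (p[0]/4.2+465-.4,p[1]/4.2+215-.4)
def quad(name,ps,f,z):
    P=np.array([ray(c,*f(p),z) for p in ps])[:,:2]
    e=[P[(i+1)%4]-P[i] for i in range(4)]
    print(name,P.mean(0).round(4),[round(float(np.linalg.norm(x)),4) for x in e],[round(float(np.arctan2(x[1],x[0])%np.pi),3) for x in e])
quad('card',[(70,37),(243,87),(213,201),(39,150)],A,.03)
quad('meeple',[(203,377),(232,423),(135,487),(104,440)],A,.035)
quad('diepips',[(479,421),(512,448),(485,482),(452,454)],A,.03)
quad('house',[(45,450),(150,403),(193,467),(103,522)],B,.024)
print('tower crown',ray(c,*B((103,67)),.05),'foot',ray(c,*B((62,90)),.004))
print('small',ray(c,*A((465,155)),.02),'jar',ray(c,422,155,.072))
hsv=cv2.cvtColor(im,cv2.COLOR_RGB2HSV)
m=((hsv[:,:,1]>70)).astype(np.uint8)*255
m=cv2.morphologyEx(m,cv2.MORPH_CLOSE,np.ones((5,5)))
cs,_=cv2.findContours(m,cv2.RETR_EXTERNAL,cv2.CHAIN_APPROX_NONE)
for k in cs:
    r=cv2.minAreaRect(k)
    if cv2.contourArea(k)<150: continue
    b=cv2.boxPoints(r)
    print(np.round(r[0]),end=' ');quad('rect',b,lambda p:p,.014 if r[0][0]<230 else .03)
s=robot.read_state();print(s['tool_pos'],cv2.Rodrigues(np.array(s['orientation']))[0].round(3).tolist())
```

```text
card [ 0.5877 -0.0419] [0.0719, 0.0474, 0.0716, 0.0475] [1.289, 2.893, 1.29, 2.901]
meeple [ 0.4649 -0.054 ] [0.0205, 0.0439, 0.0211, 0.0446] [0.572, 2.158, 0.604, 2.145]
diepips [ 0.4592 -0.1732] [0.0158, 0.0166, 0.016, 0.0164] [0.885, 2.455, 0.87, 2.444]
house [ 0.4422 -0.3316] [0.0446, 0.0278, 0.0408, 0.0332] [1.99, 0.545, 2.106, 0.649]
tower crown [ 0.5891557  -0.32426481  0.05      ] foot [ 0.58987559 -0.32486888  0.004     ]
small [ 0.57592238 -0.17088661  0.02      ] jar [ 0.70817431 -0.21678437  0.072     ]
[495. 325.] rect [ 0.4417 -0.3304] [0.0527, 0.0341, 0.0522, 0.0339] [2.049, 0.427, 2.046, 0.442]
[140. 327.] rect [0.4309 0.2397] [0.2453, 0.0807, 0.2399, 0.081] [1.677, 0.156, 1.677, 0.223]
[319. 307.] rect [ 0.4655 -0.0535] [0.046, 0.0243, 0.0457, 0.0241] [2.13, 0.561, 2.127, 0.573]
[329. 238.] rect [ 0.5795 -0.068 ] [0.0511, 0.0179, 0.051, 0.0177] [2.869, 1.284, 2.865, 1.29]
[484. 234.] rect [ 0.5882 -0.3239] [0.0501, 0.0307, 0.0497, 0.0305] [2.042, 0.392, 2.039, 0.406]
[302. 230.] rect [ 0.5923 -0.0225] [0.0512, 0.0421, 0.051, 0.0416] [2.892, 1.292, 2.881, 1.297]
[185. 215.] rect [0.6211 0.18  ] [0.1411, 0.0822, 0.1381, 0.0824] [1.648, 0.118, 1.648, 0.154]
[ 22. 227.] rect [0.5985 0.4606] [0.0778, 0.1318, 0.0751, 0.1324] [1.578, 0.134, 1.58, 0.154]
[288. 154.] rect [0.7275 0.0025] [0.0352, 0.043, 0.0348, 0.0429] [1.918, 0.322, 1.915, 0.331]
[422. 154.] rect [ 0.7268 -0.2276] [0.0775, 0.0782, 0.0759, 0.0783] [1.573, 3.096, 1.575, 3.116]
[604.  89.] rect [ 0.8479 -0.5465] [0.0212, 0.0896, 0.021, 0.0892] [2.887, 1.368, 2.866, 1.37]
[23. 98.] rect [0.8446 0.4941] [0.0881, 0.29, 0.0821, 0.2912] [1.572, 0.131, 1.577, 0.152]
[444.  68.] rect [ 0.8911 -0.2724] [0.1632, 0.073, 0.161, 0.0706] [2.576, 0.9, 2.563, 0.929]
[226.  78.] rect [0.883  0.1233] [0.4213, 0.2391, 0.3975, 0.2427] [1.569, 0.002, 1.575, 0.1]
[0.18849469 0.56927041 0.23998902] [[-0.949, 0.314, -0.0], [0.314, 0.949, -0.001], [0.0, -0.001, -1.0]]
```

Run:
```python
import cv2
t=cv2.imread('pics/top0.png')
cv2.imwrite('pics/cc.png',cv2.resize(t[180:365,60:240],None,fx=3.2,fy=3.2,interpolation=cv2.INTER_CUBIC))
```

```text
(no output)
```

View pics/cc.png

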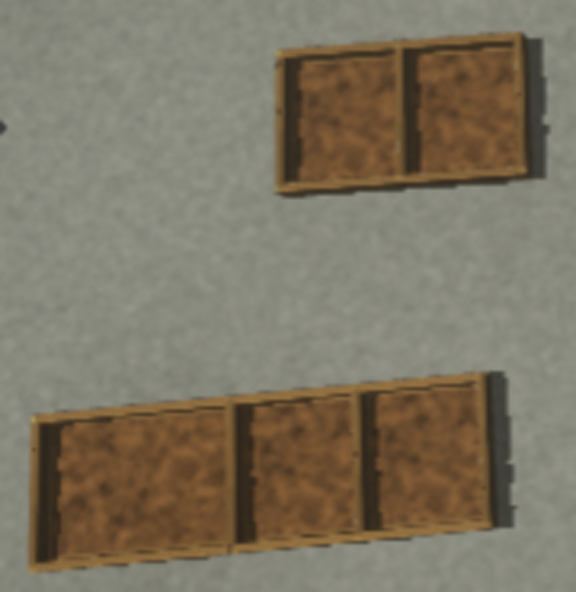

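The long tray's wide pocket is on the left (+y). In the crop its rim corners are (34,415), (486,373), (491,525), (32,570), and the short tray's are (278,51), (523,34), (526,175), (280,192).

Create plan.py:
```python
import sys,numpy as np,cv2
from plant import robot
# target x y jawangle z ; prints turn then tool-axis shift after the turn; 'opt' shift of 6th joint via q
def plan(x,y,ang,z):
    s=robot.read_state(); R=cv2.Rodrigues(np.array(s['orientation'],float))[0]
    phi=np.arctan2(R[1,1],R[0,1]); d=(ang-phi+np.pi/2)%np.pi-np.pi/2
    q=np.array(s['q']); base=np.arctan2(s['tool_pos'][1],s['tool_pos'][0])
    for dd in (d,d-np.sign(d)*np.pi):
        Rz=cv2.Rodrigues(np.array([0,0,dd]))[0]@R
        v=Rz.T@(np.array([x,y,z])-s['tool_pos'])
        print('turn',round(-dd,3),'shift',v.round(4),'q6 est +-',round(q[5],2))
    print('t',round(s['t'],2),'tcp',np.round(s['tool_pos'],4),'open',round(s['opening'],4),'tilt',R[2,:2].round(3))
if __name__=='__main__': plan(*map(float,sys.argv[1:5]))
```

Run:
```python
from h import *
c=snap('top')
f=lambda p:(p[0]/3.2+60-.4,p[1]/3.2+180-.4)
for n,ps,pk in [('long',[(34,415),(486,373),(491,525),(32,570)],[-.083,-.018,.065]),('short',[(278,51),(523,34),(526,175),(280,192)],[-.0325,.0325])]:
    P=np.array([ray(c,*f(p),.014) for p in ps])[:,:2]; C=P.mean(0); a=P[0]+P[3]-P[1]-P[2]; a/=np.linalg.norm(a)
    print(n,C.round(4),[round(float(np.linalg.norm(P[i]-P[i-1])),4) for i in range(4)],'yang',np.arctan2(a[1],a[0]),[(C+a*k).round(4).tolist() for k in pk])
```

```bash
python3 plan.py .5885 -.3245 1.67 .14
```

```text
long [0.4317 0.2387] [0.078, 0.2348, 0.0769, 0.2334] yang 1.6754315494687004 [[0.4404, 0.1562], [0.4336, 0.2208], [0.4249, 0.3034]]
short [0.6213 0.1796] [0.0786, 0.1337, 0.0786, 0.1316] yang 1.649282272340248 [[0.6239, 0.1472], [0.6188, 0.212]]
turn -0.419 shift [-0.3095 -0.929   0.1009] q6 est +- -0.09
turn 2.723 shift [0.3095 0.9292 0.0994] q6 est +- -0.09
t 0.25 tcp [0.1885 0.5694 0.2401] open 0.0931 tilt [ 0.    -0.001]
```

```bash
python3 plan.py .5877 -.0419 2.895 .11
```

```text
turn 1.498 shift [-0.4953  0.5364  0.1296] q6 est +- -0.09
turn -1.644 shift [ 0.4953 -0.5362  0.1306] q6 est +- -0.09
t 0.25 tcp [0.1885 0.5694 0.2401] open 0.0931 tilt [ 0.    -0.001]
```

The manual's scale: shifts go in shares of 50 mm and turns go in shares of 60 degrees. Converting my numbers, 0.15 rad / 1.0472 = 0.1432.

Request:
inch_along(
  increments=[
    [[0.07,0,0,0,0.1432],[0.07,0,0,0,0.1432],[0.07,0,0,0,0.1432],[0.07,0,0,0,0.1432],[0.07,0,0,0,0.1432],[0.07,0,0,0,0.1432],[0.07,0,0,0,0.1432],[0.07,0,0,0,0.1432],[0.07,0,0,0,0.1432],[0.07,0,0,0,0.1413]],
  ],
  squeeze=25,
)

```text
t: 1.25
tool_pos: [0.1886, 0.5695, 0.2404]
orientation: [2.484, 1.923, -0.001]
force: [0.7, 0.3, 0.3]
opening: 0.0701
gripper_force: 0.0
```

Request:
inch_along(
  increments=[
    [[0.07,-0.55,0.596,0.144,0],[0.07,-0.55,0.596,0.144,0],[0.07,-0.55,0.596,0.144,0],[0.07,-0.55,0.596,0.144,0],[0.07,-0.55,0.596,0.144,0],[0.07,-0.55,0.596,0.144,0],[0.07,-0.55,0.596,0.144,0],[0.07,-0.55,0.596,0.144,0],[0.07,-0.55,0.596,0.144,0],[0.07,-0.55,0.596,0.144,0],[0.07,-0.55,0.596,0.144,0],[0.07,-0.55,0.596,0.144,0],[0.07,-0.55,0.596,0.144,0],[0.07,-0.55,0.596,0.144,0],[0.07,-0.55,0.596,0.144,0],[0.07,-0.55,0.596,0.144,0],[0.07,-0.55,0.596,0.144,0],[0.07,-0.55,0.596,0.144,0],[0.07,0,0,0,0],[0.07,0,0,0,0]],
  ],
)

```text
t: 3.25
tool_pos: [0.5874, -0.0423, 0.1103]
orientation: [-2.479, -1.928, 0.001]
force: [-1.1, 0.2, 0.6]
opening: 0.0702
gripper_force: 0.0
```

```bash
python3 plan.py .5877 -.0419 2.895 .034; python3 -c "
from h import *
snap('wrist','w1.png')"
```

```text
turn -0.002 shift [0.0004 0.0003 0.0763] q6 est +- 0.09
turn 3.139 shift [-0.0004 -0.      0.0763] q6 est +- 0.09
t 3.25 tcp [ 0.5874 -0.0423  0.1103] open 0.0702 tilt [ 0.    -0.002]
```

View pics/w1.png

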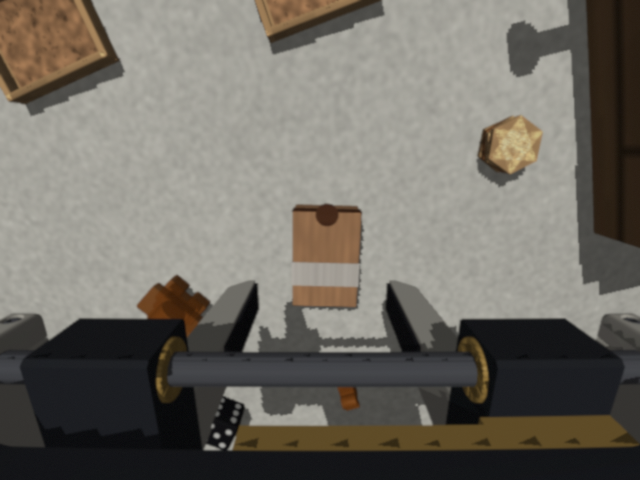

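The wrist view shows the box at columns 293–360, square to the fingers and centred between them (inner faces at 258 and 387). The motion is accurate, so I'll descend, grip and lift.

Scaled: -0.03 m is -0.6, 0.02 m is 0.4.

Request:
inch_along(
  increments=[
    [[0.07,0,0,0.4,0],[0.07,0,0,0.4,0],[0.07,0,0,0.4,0],[0.07,0,0,0.32,0],[0.07,0,0,0,0],[0.045,0,0,0,0],[0.04,0,0,0,0],[0.04,0,0,0,0],[0.04,0,0,0,0],[0.04,0,0,-0.2,0],[0.04,0,0,-0.6,0],[0.04,0,0,-0.6,0],[0.04,0,0,0,0]],
  ],
  squeeze=25,
)

```text
t: 4.6
tool_pos: [0.5911, -0.0421, 0.1111]
orientation: [2.473, 1.927, 0.009]
force: [-0.3, -0.7, -0.4]
opening: 0.0481
gripper_force: 24.9
```

```bash
python3 plan.py .4249 .3034 .105 .105
```

```text
turn -0.352 shift [ 0.361  -0.1291  0.0053] q6 est +- 0.09
turn 2.789 shift [-0.361   0.129   0.0069] q6 est +- 0.09
t 4.6 tcp [ 0.5911 -0.0421  0.1111] open 0.0481 tilt [0.001 0.009]
```

Scaled: 0.0361 m is 0.722, -0.0129 m is -0.258, -0.117 rad / 1.0472 = -0.1117.

Request:
inch_along(
  increments=[
    [[0.04,0,0,0,-0.1117],[0.04,0,0,0,-0.1117],[0.04,0,0,0,-0.1127],[0.04,0.722,-0.258,0,0],[0.04,0.722,-0.258,0,0],[0.04,0.722,-0.258,0,0],[0.04,0.722,-0.258,0,0],[0.04,0.722,-0.258,0,0],[0.04,0.722,-0.258,0,0],[0.04,0.722,-0.258,0,0],[0.04,0.722,-0.258,0,0],[0.04,0.722,-0.258,0,0],[0.04,0.722,-0.258,0,0],[0.04,0,0,0,0],[0.04,0,0,0,0],[0.04,0,0,0,0]],
  ],
)

```text
t: 6.2
tool_pos: [0.4218, 0.3031, 0.1049]
orientation: [2.102, 2.334, -0.001]
force: [0.2, 0.3, -0.6]
opening: 0.0478
gripper_force: 24.9
```

```bash
python3 plan.py .4249 .3034 .105 .039;  python3 -c "
from h import *
snap('wrist','w2.png')"
```

```text
turn -0.0 shift [0.     0.0031 0.0659] q6 est +- 0.42
turn 3.141 shift [ 0.0001 -0.0031  0.0659] q6 est +- 0.42
t 6.2 tcp [0.4218 0.3031 0.1049] open 0.0478 tilt [-0.001 -0.   ]
```

View pics/w2.png

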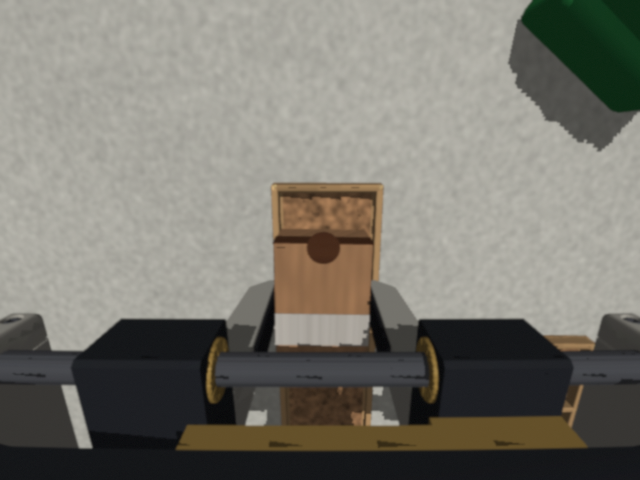

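The box at columns 275–372 sits a few mm left of the tray's centre (272–383), which agrees with the 3 mm residual. I'll shift and lower it, then release.

Scaled: -0.03 m is -0.6, 0.025 m is 0.5.

Request:
inch_along(
  increments=[
    [[0.04,0,0.06,0.4,0],[0.04,0,0,0.5,0],[0.04,0,0,0.24,0],[0.04,0,0,0.1,0],[0.04,0,0,0.06,0],[0.04,0,0,0,0],[0.07,0,0,0,0],[0.07,0,0,0,0],[0.07,0,0,0,0],[0.07,0,0,-0.4,0],[0.07,0,0,-0.6,0],[0.07,0,0,-0.6,0],[0.05,0,0,0,0]],
  ],
)

```text
t: 7.55
tool_pos: [0.4274, 0.306, 0.1253]
orientation: [2.1, 2.333, 0.013]
force: [1.2, 0.7, 0.0]
opening: 0.0659
gripper_force: 0.0
```

```bash
python3 plan.py .465 -.054 .58 .11
```

```text
turn -0.475 shift [-0.3218 -0.166   0.0129] q6 est +- 0.42
turn 2.667 shift [0.3217 0.1657 0.0177] q6 est +- 0.42
t 7.55 tcp [0.4274 0.306  0.1253] open 0.0659 tilt [0.003 0.008]
```

Scaled: -0.032 m is -0.64, -0.0165 m is -0.33, -0.15 rad / 1.0472 = -0.1432.

Request:
inch_along(
  increments=[
    [[0.05,0,0,0,-0.1432],[0.05,0,0,0,-0.1432],[0.05,0,0,0,-0.1432],[0.05,0,0,0,-0.0239],[0.05,-0.64,-0.33,0.03,0],[0.05,-0.64,-0.33,0.03,0],[0.05,-0.64,-0.33,0.03,0],[0.05,-0.64,-0.33,0.03,0],[0.05,-0.64,-0.33,0.03,0],[0.05,-0.64,-0.33,0.03,0],[0.05,-0.64,-0.33,0.03,0],[0.05,-0.64,-0.33,0.03,0],[0.05,-0.64,-0.33,0.03,0],[0.05,-0.64,-0.33,0.03,0],[0.05,0,0,0,0],[0.05,0,0,0,0],[0.05,0,0,0,0]],
  ],
)

```text
t: 9.25
tool_pos: [0.4617, -0.053, 0.1048]
orientation: [-1.495, -2.762, -0.0]
force: [0.1, -0.7, -0.7]
opening: 0.0499
gripper_force: 0.0
```

```bash
python3 plan.py .465 -.054 .58 .036;  python3 -c "
from h import *
snap('wrist','w3.png')
c=snap('top','t3.png')
cv2.imwrite('pics/t3c.png',cv2.resize(c['image'][170:370,50:350,::-1],None,fx=2.5,fy=2.5))"
```

```text
turn -0.001 shift [-0.0027  0.0023  0.0688] q6 est +- -0.8
turn 3.14 shift [ 0.0026 -0.0022  0.0688] q6 est +- -0.8
t 9.25 tcp [ 0.4617 -0.053   0.1048] open 0.0499 tilt [ 0.001 -0.   ]
```

View pics/t3c.png

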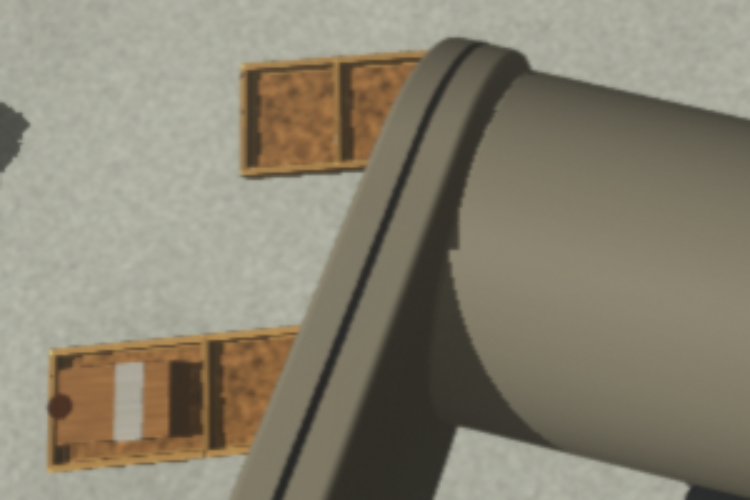

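View pics/w3.png

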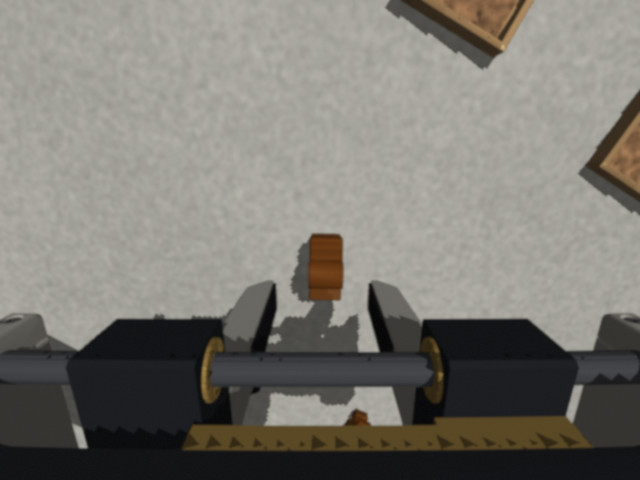

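The box lies in the wide pocket (crop 52–170). The meeple, at columns 308–343, is square between the fingers (275 and 370). I'll pick it up after the small correction.

Scaled: -0.03 m is -0.6, 0.02 m is 0.4.

```bash
python3 -c "
from h import *
c=snap('top')
for p in [(52,365),(52,445),(170,362),(170,438),(129,403)]: print(ray(c,p[0]/2.5+50,p[1]/2.5+170,.034).round(4))"
```

```text
[0.4469 0.3456 0.034 ]
[0.3971 0.3394 0.034 ]
[0.4496 0.2695 0.034 ]
[0.4023 0.2647 0.034 ]
[0.4236 0.2932 0.034 ]
```

Request:
inch_along(
  increments=[
    [[0.05,-0.054,0.046,0.4,0],[0.05,0,0,0.4,0],[0.05,0,0,0.4,0],[0.05,0,0,0.18,0],[0.05,0,0,0,0],[0.015,0,0,0,0],[0.015,0,0,0,0],[0.015,0,0,0,0],[0.015,0,0,0,0],[0.015,0,0,0,0],[0.015,0,0,-0.2,0],[0.015,0,0,-0.6,0],[0.015,0,0,-0.6,0],[0.015,0,0,0,0],[0.015,0,0,0,0],[0.015,0,0,0,0]],
  ],
  squeeze=15,
)

```text
t: 11.0
tool_pos: [0.4646, -0.0547, 0.1052]
orientation: [-1.493, -2.763, 0.001]
force: [-0.5, -0.7, 0.3]
opening: 0.023
gripper_force: 15.0
```

```bash
python3 plan.py .6239 .1472 .078 .105
```

```text
turn 0.502 shift [0.1888 0.1746 0.0003] q6 est +- -0.81
turn -2.64 shift [-0.1888 -0.1746  0.0002] q6 est +- -0.81
t 11.0 tcp [ 0.4646 -0.0547  0.1052] open 0.023 tilt [ 0.001 -0.001]
```

Scaled: 0.0236 m is 0.472, 0.0218 m is 0.436, 0.127 rad / 1.0472 = 0.1213.

Request:
inch_along(
  increments=[
    [[0.015,0,0,0,0.1194],[0.015,0,0,0,0.1194],[0.015,0,0,0,0.1194],[0.015,0,0,0,0.1213],[0.015,0.472,0.436,0,0],[0.015,0.472,0.436,0,0],[0.015,0.472,0.436,0,0],[0.015,0.472,0.436,0,0],[0.015,0.472,0.436,0,0],[0.015,0.472,0.436,0,0],[0.015,0.472,0.436,0,0],[0.015,0.472,0.436,0,0],[0.015,0,0,0,0],[0.015,0,0,0,0],[0.015,0,0,0,0]],
  ],
)

```text
t: 12.5
tool_pos: [0.6233, 0.1463, 0.1047]
orientation: [-2.133, -2.305, 0.003]
force: [-0.1, -0.6, -0.5]
opening: 0.0229
gripper_force: 15.0
```

```bash
python3 plan.py .6239 .1472 .078 .041
```

```text
turn -0.0 shift [0.0009 0.0008 0.0637] q6 est +- 0.07
turn 3.141 shift [-0.0008 -0.0005  0.0637] q6 est +- 0.07
t 12.5 tcp [0.6233 0.1463 0.1047] open 0.0229 tilt [-0.    -0.003]
```

Scaled: -0.03 m is -0.6, -0.02 m is -0.4.

Request:
inch_along(
  increments=[
    [[0.015,0.02,0.02,0.4,0],[0.015,0,0,0.4,0],[0.015,0,0,0.32,0],[0.015,0,0,0.1,0],[0.015,0,0,0.06,0],[0.015,0,0,0,0],[0.015,0,0,0,0],[0.05,0,0,0,0],[0.05,0,0,0,0],[0.05,0,0,0,0],[0.05,0,0,-0.4,0],[0.05,0,0,-0.6,0],[0.05,0,0,-0.6,0],[0.06,0,0,0,0],[0.06,0,0,0,0]],
  ],
)

```text
t: 14.0
tool_pos: [0.6262, 0.1482, 0.1233]
orientation: [2.132, 2.305, 0.003]
force: [-0.2, 0.3, -0.6]
opening: 0.0589
gripper_force: 0.0
```

```bash
python3 plan.py .442 -.331 2.06 .11;python3 plan.py .4592 -.1732 .88 .11
```

```text
turn 1.16 shift [-0.3878  0.3364  0.0141] q6 est +- 0.07
turn -1.982 shift [ 0.3878 -0.3365  0.0125] q6 est +- 0.07
t 14.0 tcp [0.6262 0.1482 0.1233] open 0.0589 tilt [0.    0.003]
turn -0.802 shift [-0.0761 -0.3542  0.0124] q6 est +- 0.07
turn 2.34 shift [0.076  0.3541 0.0142] q6 est +- 0.07
t 14.0 tcp [0.6262 0.1482 0.1233] open 0.0589 tilt [0.    0.003]
```

Scaled: 0.145 rad / 1.0472 = 0.1385.

Request:
inch_along(
  increments=[
    [[0.065,0,0,0,0.1385],[0.065,0,0,0,0.1385],[0.065,0,0,0,0.1385],[0.065,0,0,0,0.1385],[0.065,0,0,0,0.1385],[0.065,0,0,0,0.1385],[0.065,0,0,0,0.1385],[0.065,0,0,0,0.1385]],
  ],
)

```text
t: 14.8
tool_pos: [0.6242, 0.1479, 0.1199]
orientation: [-3.05, -0.751, 0.005]
force: [0.8, -0.8, -0.0]
opening: 0.0653
gripper_force: 0.0
```

Request:
inch_along(
  increments=[
    [[0.065,-0.554,0.48,0.02,0],[0.065,-0.554,0.48,0.02,0],[0.065,-0.554,0.48,0.02,0],[0.065,-0.554,0.48,0.02,0],[0.065,-0.554,0.48,0.02,0],[0.065,-0.554,0.48,0.02,0],[0.065,-0.554,0.48,0.02,0],[0.065,-0.554,0.48,0.02,0],[0.065,-0.554,0.48,0.02,0],[0.065,-0.554,0.48,0.02,0],[0.065,-0.554,0.48,0.02,0],[0.065,-0.554,0.48,0.02,0],[0.065,-0.554,0.48,0.02,0],[0.065,-0.554,0.48,0.02,0],[0.065,0,0,0,0],[0.065,0,0,0,0],[0.065,0,0,0,0]],
  ],
)

```text
t: 16.5
tool_pos: [0.4406, -0.3294, 0.107]
orientation: [-3.046, -0.76, 0.001]
force: [1.0, -0.1, -0.7]
opening: 0.0647
gripper_force: 0.0
```

```bash
python3 plan.py .442 -.331 2.06 .036;  python3 -c "
from h import *
c=snap('wrist');w=c['image'][150:470,190:450,::-1]
d=snap('top')['image'][170:370,50:250,::-1]
cv2.imwrite('pics/w4.png',np.hstack([cv2.resize(w,None,fx=1.5,fy=1.5),cv2.resize(d,(400,480))]))"
```

```text
turn -0.0 shift [0.0005 0.0022 0.071 ] q6 est +- 0.35
turn 3.142 shift [-0.0005 -0.0019  0.071 ] q6 est +- 0.35
t 16.5 tcp [ 0.4406 -0.3294  0.107 ] open 0.0647 tilt [-0.    -0.002]
```

View pics/w4.png

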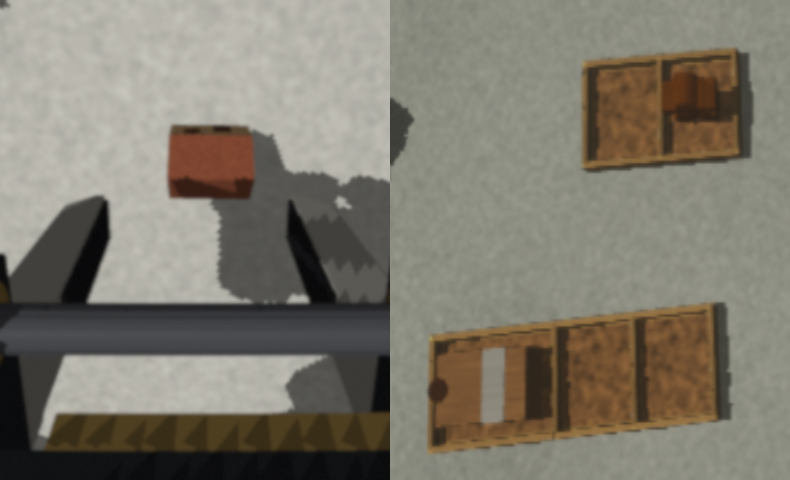

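The meeple is standing in its pocket. The house is square to the jaws but about 6 mm right of centre (columns 168–254 against fingers at 105 and 290). I'll check this with a ray through the ridge.

```bash
python3 -c "
from h import *
c=snap('wrist')
f=lambda u,v:(u/1.5+190,v/1.5+150)
print(ray(c,*f(211,181),.04),ray(c,*f(211,134),.024))
R=cv2.Rodrigues(np.array(robot.read_state()['orientation']))[0]
P=ray(c,*f(211,181),.04);print(R.T@(P-robot.read_state()['tool_pos']))"
```

```text
[ 0.44212123 -0.33573103  0.04      ] [ 0.4578714  -0.32762944  0.024     ]
[-0.00210577  0.00601491  0.06772715]
```

Scaled: -0.03 m is -0.6, 0.0058 m is 0.116.

Request:
inch_along(
  increments=[
    [[0.065,-0.04,0.116,0.4,0],[0.065,0,0,0.4,0],[0.065,0,0,0.4,0],[0.065,0,0,0.22,0],[0.065,0,0,0,0],[0.035,0,0,0,0],[0.035,0,0,0,0],[0.035,0,0,0,0],[0.035,0,0,0,0],[0.035,0,0,0,0],[0.035,0,0,-0.2,0],[0.035,0,0,-0.6,0],[0.035,0,0,-0.6,0],[0.035,0,0,0,0],[0.035,0,0,0,0],[0.035,0,0,0,0]],
  ],
  squeeze=15,
)

```text
t: 18.25
tool_pos: [0.4411, -0.3362, 0.106]
orientation: [-3.047, -0.76, 0.001]
force: [0.1, 0.0, -1.3]
opening: 0.0398
gripper_force: 15.0
```

```bash
python3 plan.py .6188 .212 .078 .105
```

```text
turn -1.16 shift [5.327e-01 2.199e-01 4.000e-04] q6 est +- 0.34
turn 1.982 shift [-0.5327 -0.2199  0.0017] q6 est +- 0.34
t 18.25 tcp [ 0.4411 -0.3362  0.106 ] open 0.0398 tilt [-0.001 -0.002]
```

Scaled: -0.005 m is -0.1, -0.145 rad / 1.0472 = -0.1385.

Request:
inch_along(
  increments=[
    [[0.035,0,0,-0.1,-0.1385],[0.035,0,0,-0.1,-0.1385],[0.035,0,0,-0.1,-0.1385],[0.035,0,0,-0.1,-0.1385],[0.035,0,0,0,-0.1385],[0.035,0,0,0,-0.1385],[0.035,0,0,0,-0.1385],[0.035,0,0,0,-0.1385]],
  ],
)

```text
t: 19.05
tool_pos: [0.4408, -0.3359, 0.1252]
orientation: [-2.124, -2.31, 0.0]
force: [0.4, -0.1, -0.6]
opening: 0.0398
gripper_force: 15.0
```

Request:
inch_along(
  increments=[
    [[0.035,0.71,0.2932,0,0],[0.035,0.71,0.2932,0,0],[0.035,0.71,0.2932,0,0],[0.035,0.71,0.2932,0,0],[0.035,0.71,0.2932,0,0],[0.035,0.71,0.2932,0,0],[0.035,0.71,0.2932,0,0],[0.035,0.71,0.2932,0,0],[0.035,0.71,0.2932,0,0],[0.035,0.71,0.2932,0,0],[0.035,0.71,0.2932,0,0],[0.035,0.71,0.2932,0,0],[0.035,0.71,0.2932,0,0],[0.035,0.71,0.2932,0,0],[0.035,0.71,0.2932,0,0],[0.035,0,0,0,0],[0.035,0,0,0,0],[0.035,0,0,0,0]],
  ],
)

```text
t: 20.85
tool_pos: [0.6186, 0.2103, 0.1256]
orientation: [-2.133, -2.305, 0.004]
force: [-0.4, -0.5, -0.8]
opening: 0.0396
gripper_force: 15.0
```

```bash
python3 plan.py .6188 .212 .078 .041
```

```text
turn -0.0 shift [0.0017 0.0005 0.0846] q6 est +- 0.17
turn 3.141 shift [-0.0016 -0.0001  0.0846] q6 est +- 0.17
t 20.85 tcp [0.6186 0.2103 0.1256] open 0.0396 tilt [-0.001 -0.002]
```

Scaled: -0.03 m is -0.6, 0.025 m is 0.5.

Request:
inch_along(
  increments=[
    [[0.035,0.034,0.01,0.4,0],[0.035,0,0,0.5,0],[0.035,0,0,0.5,0],[0.035,0,0,0.14,0],[0.035,0,0,0.1,0],[0.035,0,0,0.05,0],[0.035,0,0,0,0],[0.035,0,0,0,0],[0.06,0,0,0,0],[0.06,0,0,0,0],[0.06,0,0,0,0],[0.06,0,0,-0.4,0],[0.06,0,0,-0.6,0],[0.06,0,0,-0.6,0],[0.06,0,0,0,0],[0.06,0,0,0,0]],
  ],
)

```text
t: 22.45
tool_pos: [0.6206, 0.2132, 0.1238]
orientation: [2.132, 2.305, 0.003]
force: [-0.6, 0.2, -0.5]
opening: 0.0602
gripper_force: 0.0
```

```bash
python3 plan.py .4592 -.1735 .88 .105
```

```text
turn -0.802 shift [-0.122  -0.401   0.0178] q6 est +- 0.17
turn 2.34 shift [0.122  0.4009 0.0198] q6 est +- 0.17
t 22.45 tcp [0.6206 0.2132 0.1238] open 0.0602 tilt [0.    0.002]
```

Scaled: -0.0334 m is -0.668, -0.01017 m is -0.2034, -0.134 rad / 1.0472 = -0.128.

Request:
inch_along(
  increments=[
    [[0.055,0,0,0,-0.128],[0.055,0,0,0,-0.128],[0.055,0,0,0,-0.128],[0.055,0,0,0,-0.128],[0.055,0,0,0,-0.128],[0.055,0,0,0,-0.128],[0.055,-0.2034,-0.668,0.03,0],[0.055,-0.2034,-0.668,0.03,0],[0.055,-0.2034,-0.668,0.03,0],[0.055,-0.2034,-0.668,0.03,0],[0.055,-0.2034,-0.668,0.03,0],[0.055,-0.2034,-0.668,0.03,0],[0.055,-0.2034,-0.668,0.03,0],[0.055,-0.2034,-0.668,0.03,0],[0.055,-0.2034,-0.668,0.03,0],[0.055,-0.2034,-0.668,0.03,0],[0.055,-0.2034,-0.668,0.03,0],[0.055,-0.2034,-0.668,0.03,0],[0.055,0,0,0,0],[0.055,0,0,0,0]],
  ],
)

```text
t: 24.45
tool_pos: [0.4582, -0.174, 0.1032]
orientation: [-1.063, -2.954, -0.001]
force: [0.5, 0.4, 0.3]
opening: 0.0553
gripper_force: 0.0
```

```bash
python3 plan.py .4592 -.1735 .88 .034;  python3 -c "
from h import *
c=snap('wrist');w=c['image'][150:470,190:450,::-1]
d=snap('top')['image'][170:370,50:250,::-1]
cv2.imwrite('pics/w5.png',np.hstack([cv2.resize(w,None,fx=1.5,fy=1.5),cv2.resize(d,(400,480))]))"
```

```text
turn -0.0 shift [-0.0006  0.001   0.0692] q6 est +- -1.35
turn 3.141 shift [ 0.0003 -0.001   0.0692] q6 est +- -1.35
t 24.45 tcp [ 0.4582 -0.174   0.1032] open 0.0553 tilt [ 0.002 -0.   ]
```

View pics/w5.png

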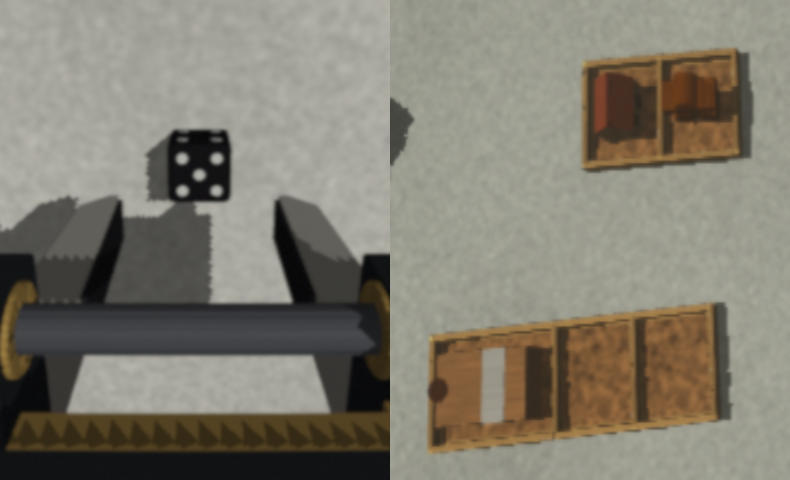

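The house is in its pocket. The die (columns 168–230) is square to and centred between the fingers (122 and 275), so I'll grip it.

Scaled: -0.03 m is -0.6, -0.02 m is -0.4.

Request:
inch_along(
  increments=[
    [[0.055,0,0.02,0.4,0],[0.055,0,0,0.4,0],[0.055,0,0,0.4,0],[0.055,0,0,0.18,0],[0.055,0,0,0,0],[0.025,0,0,0,0],[0.025,0,0,0,0],[0.025,0,0,0,0],[0.025,0,0,0,0],[0.025,0,0,0,0],[0.025,0,0,-0.4,0],[0.025,0,0,-0.6,0],[0.025,0,0,-0.6,0],[0.025,0,0,0,0],[0.025,0,0,0,0],[0.025,0,0,0,0]],
  ],
  squeeze=15,
)

```text
t: 26.15
tool_pos: [0.4591, -0.1729, 0.1143]
orientation: [-1.06, -2.955, -0.0]
force: [0.5, 0.0, 0.1]
opening: 0.0299
gripper_force: 15.0
```

```bash
python3 plan.py .4336 .2208 .105 .105
```

```text
turn 0.777 shift [0.3941 0.0159 0.01  ] q6 est +- -1.35
turn -2.365 shift [-0.3942 -0.0159  0.0086] q6 est +- -1.35
t 26.15 tcp [ 0.4591 -0.1729  0.1143] open 0.0299 tilt [ 0.002 -0.   ]
```

Scaled: 0.0358 m is 0.716, 0.00145 m is 0.029, 0.13 rad / 1.0472 = 0.1241.

Request:
inch_along(
  increments=[
    [[0.025,0,0,0,0.1241],[0.025,0,0,0,0.1241],[0.025,0,0,0,0.1241],[0.025,0,0,0,0.1241],[0.025,0,0,0,0.1241],[0.025,0,0,0,0.1213],[0.025,0.716,0.029,0,0],[0.025,0.716,0.029,0,0],[0.025,0.716,0.029,0,0],[0.025,0.716,0.029,0,0],[0.025,0.716,0.029,0,0],[0.025,0.716,0.029,0,0],[0.025,0.716,0.029,0,0],[0.025,0.716,0.029,0,0],[0.025,0.716,0.029,0,0],[0.025,0.716,0.029,0,0],[0.025,0.716,0.029,0,0],[0.025,0,0,0,0],[0.025,0,0,0,0],[0.025,0,0,0,0]],
  ],
)

```text
t: 28.15
tool_pos: [0.4339, 0.2191, 0.1144]
orientation: [-2.102, -2.334, 0.003]
force: [-0.4, 0.3, -0.9]
opening: 0.0298
gripper_force: 15.0
```

```bash
python3 plan.py .4336 .2208 .105 .039
```

```text
turn -0.0 shift [0.0018 0.     0.0754] q6 est +- 0.26
turn 3.141 shift [-0.0017  0.0003  0.0754] q6 est +- 0.26
t 28.15 tcp [0.4339 0.2191 0.1144] open 0.0298 tilt [-0.001 -0.002]
```

The manual's scale: shifts go in shares of 50 mm and turns go in shares of 60 degrees. Converting my numbers, -0.035 m is -0.7, 0.025 m is 0.5.

Request:
inch_along(
  increments=[
    [[0.025,0.036,0,0.4,0],[0.025,0,0,0.5,0],[0.025,0,0,0.4,0],[0.025,0,0,0.1,0],[0.025,0,0,0.1,0],[0.025,0,0,0,0],[0.025,0,0,0,0],[0.05,0,0,0,0],[0.05,0,0,0,0],[0.05,0,0,0,0],[0.05,0,0,-0.4,0],[0.05,0,0,-0.7,0],[0.05,0,0,-0.7,0],[0.05,0,0,0,0],[0.05,0,0,0,0]],
  ],
)

```text
t: 29.65
tool_pos: [0.4352, 0.2223, 0.1316]
orientation: [2.101, 2.334, 0.004]
force: [-0.9, 0.4, -0.2]
opening: 0.0498
gripper_force: 0.0
```

```bash
python3 plan.py .5895 -.3245 .105 .12; python3 plan.py .5895 -.3245 2.8 .12
```

```text
turn 0.0 shift [-0.5599  0.0961  0.0115] q6 est +- 0.26
turn -3.141 shift [ 0.5599 -0.0962  0.0118] q6 est +- 0.26
t 29.65 tcp [0.4352 0.2223 0.1316] open 0.0498 tilt [0.001 0.003]
turn 0.447 shift [-0.4635  0.3285  0.0122] q6 est +- 0.26
turn -2.695 shift [ 0.4635 -0.3286  0.0111] q6 est +- 0.26
t 29.65 tcp [0.4352 0.2223 0.1316] open 0.0498 tilt [0.001 0.003]
```

Scaled: -0.035 m is -0.7, 0.006 m is 0.12.

Request:
inch_along(
  increments=[
    [[0.055,-0.7,0.12,0,0],[0.055,-0.7,0.12,0,0],[0.055,-0.7,0.12,0,0],[0.055,-0.7,0.12,0,0],[0.055,-0.7,0.12,0,0],[0.055,-0.7,0.12,0,0],[0.055,-0.7,0.12,0,0],[0.055,-0.7,0.12,0,0],[0.055,-0.7,0.12,0,0],[0.055,-0.7,0.12,0,0],[0.055,-0.7,0.12,0,0],[0.055,-0.7,0.12,0,0],[0.055,-0.7,0.12,0,0],[0.055,-0.7,0.12,0,0],[0.055,-0.7,0.12,0,0],[0.055,-0.7,0.12,0,0],[0.055,0,0,0,0],[0.055,0,0,0,0],[0.055,0,0,0,0]],
  ],
)

```text
t: 31.55
tool_pos: [0.5878, -0.3237, 0.129]
orientation: [-2.1, -2.333, 0.0]
force: [-0.8, 0.2, -0.4]
opening: 0.0552
gripper_force: 0.0
```

```bash
python3 plan.py .5895 -.3245 .105 .044;  python3 -c "
from h import *
c=snap('wrist');w=c['image'][150:470,190:450,::-1]
d=snap('top')['image'][170:370,50:250,::-1]
cv2.imwrite('pics/w6.png',np.hstack([cv2.resize(w,None,fx=1.5,fy=1.5),cv2.resize(d,(400,480))]))"
```

```text
turn 0.0 shift [-0.0012  0.0018  0.085 ] q6 est +- -0.69
turn -3.141 shift [ 0.0008 -0.0015  0.085 ] q6 est +- -0.69
t 31.55 tcp [ 0.5878 -0.3237  0.129 ] open 0.0552 tilt [ 0.002 -0.002]
```

View pics/w6.png

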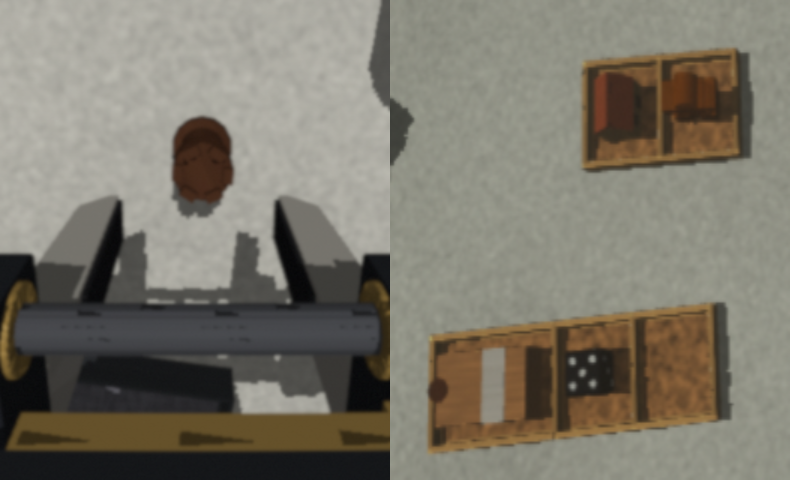

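The die is in its pocket. The tower's crown at column 203 is about 2 mm right of the finger line (198), which matches the plan.

Scaled: -0.035 m is -0.7, -0.03 m is -0.6.

Request:
inch_along(
  increments=[
    [[0.055,-0.02,0.036,0.4,0],[0.055,0,0,0.6,0],[0.055,0,0,0.5,0],[0.055,0,0,0.2,0],[0.055,0,0,0,0],[0.025,0,0,0,0],[0.025,0,0,0,0],[0.025,0,0,0,0],[0.025,0,0,0,0],[0.025,0,0,0,0],[0.025,0,0,-0.4,0],[0.025,0,0,-0.6,0],[0.025,0,0,-0.7,0],[0.025,0,0,0,0],[0.025,0,0,0,0],[0.025,0,0,0,0]],
  ],
  squeeze=15,
)

```text
t: 33.25
tool_pos: [0.5896, -0.3253, 0.1289]
orientation: [-2.1, -2.333, 0.001]
force: [-0.5, 0.1, -0.9]
opening: 0.0295
gripper_force: 15.0
```

```bash
python3 plan.py .4404 .1562 .105 .129
```

```text
turn -0.0 shift [ 0.4944 -0.0979  0.0008] q6 est +- -0.69
turn 3.142 shift [-0.4944  0.0979 -0.001 ] q6 est +- -0.69
t 33.25 tcp [ 0.5896 -0.3253  0.1289] open 0.0295 tilt [ 0.001 -0.002]
```

Scaled: 0.0353 m is 0.706, -0.007 m is -0.14.

Request:
inch_along(
  increments=[
    [[0.025,0.706,-0.14,0,0],[0.025,0.706,-0.14,0,0],[0.025,0.706,-0.14,0,0],[0.025,0.706,-0.14,0,0],[0.025,0.706,-0.14,0,0],[0.025,0.706,-0.14,0,0],[0.025,0.706,-0.14,0,0],[0.025,0.706,-0.14,0,0],[0.025,0.706,-0.14,0,0],[0.025,0.706,-0.14,0,0],[0.025,0.706,-0.14,0,0],[0.025,0.706,-0.14,0,0],[0.025,0.706,-0.14,0,0],[0.025,0.706,-0.14,0,0],[0.025,0,0,0,0],[0.025,0,0,0,0],[0.025,0,0,0,0]],
  ],
)

```text
t: 34.95
tool_pos: [0.4408, 0.1546, 0.1296]
orientation: [-2.102, -2.334, 0.003]
force: [-0.4, 0.3, -0.7]
opening: 0.0293
gripper_force: 15.0
```

```bash
python3 plan.py .4404 .1562 .105 .049
python3 -c "
from h import *
w=snap('wrist')['image'][150:470,190:450,::-1]
d=snap('scene')['image'][100:420,140:540,::-1]
cv2.imwrite('pics/w7.png',np.hstack([cv2.resize(w,(260,320)),cv2.resize(d,(400,320))]))"
```

```text
turn -0.0 shift [ 0.0017 -0.0001  0.0806] q6 est +- 0.12
turn 3.141 shift [-0.0016  0.0003  0.0806] q6 est +- 0.12
t 34.95 tcp [0.4408 0.1546 0.1296] open 0.0293 tilt [-0.001 -0.002]
```

View pics/w7.png

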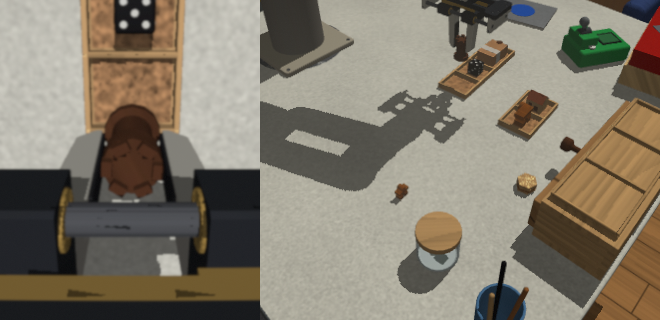

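The tower hangs upright between the fingers over the free pocket, and the small meeple (400,190) and jar (438,240) stand untouched. I'll lower it, release and retreat.

Scaled: -0.04 m is -0.8, 0.025 m is 0.5.

Request:
inch_along(
  increments=[
    [[0.025,0.034,0,0.4,0],[0.025,0,0,0.5,0],[0.025,0,0,0.4,0],[0.025,0,0,0.2,0],[0.025,0,0,0.1,0],[0.025,0,0,0.02,0],[0.025,0,0,0,0],[0.025,0,0,0,0],[0.05,0,0,0,0],[0.05,0,0,0,0],[0.05,0,0,0,0],[0.05,0,0,-0.4,0],[0.05,0,0,-0.8,0],[0.05,0,0,-0.8,0],[0.05,0,0,-0.8,0],[0.05,-0.8,0,0,0],[0.05,-0.8,0,0,0],[0.05,-0.8,0,0,0],[0.05,0,0,0,0],[0.05,0,0,0,0]],
  ],
)

```text
t: 37.05
tool_pos: [0.4536, 0.0373, 0.1896]
orientation: [-2.105, -2.332, -0.001]
force: [-0.5, 0.9, -0.9]
opening: 0.0498
gripper_force: 0.0
```

```bash
python3 -c "
from h import *
d=snap('top')['image'][170:370,50:250,::-1]
s=snap('scene')['image'][120:250,300:460,::-1]
cv2.imwrite('pics/w8.png',np.hstack([cv2.resize(d,(400,400)),cv2.resize(s,(400,400))]))"
```

```text
(no output)
```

View pics/w8.png

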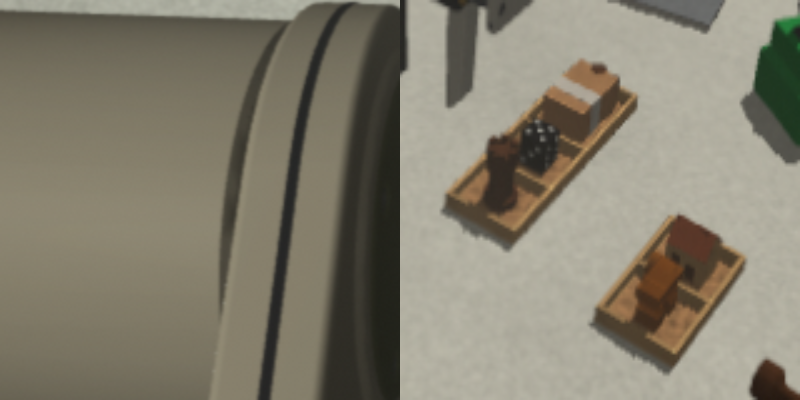

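The scene view shows all five pieces in their pockets, upright, with the gripper clear.

```bash
python3 -c "
from plant import robot
print(robot.close_job())"
```

```text
the job is handed in; nothing more can be done
None
```

I handed the job in at about 37 s: the last picture shows all five pieces in their pockets, with the tower, meeple and house upright. The small meeple and jar were still standing where they started when last checked, just before the tower was set down. The judge returned no verdict.

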